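Pack a candle order into its tray and box

ROBOT

A 7-joint arm with a two-finger parallel gripper is mounted at the origin on a cart in front of the work surface, level with it; the furniture and walls round the work are solid. World frame = base frame: x ahead of the robot, y to its left, z up, the work surface at z = 0. Lengths are in m, angles in rad, forces in N, time in s.
With the tool pointing down it reaches from about 0.425 to 0.95 m from the base axis. Payload 4.7 kg.
Tool frame: the origin (TCP) lies on the centre line of the jaws, within the pads' length; the fingertips stand robot.nose_length ahead of it and the grasp point (between the pads) lies 8 mm behind it (robot.nose_length is the distance from the TCP to the fingertips, in m); z points along the fingers, y is the line along which they close (so a half turn about z gives the same grasp; the last joint's range is limited). The gripper opens to 85 mm and grips with 20 to 120 N. Pads are 22 mm wide; open, the fingers measure 114 mm over their backs; the gripper's body (76 mm by 85 mm) begins 54 mm behind the grasp point. The pads swing forward as they close: fully open they stand 13 mm farther back than shut.
Start: joints at [1.269, 0.469, -0.049, 1.532, 0.024, 1.141, -0.082], TCP at [0.182, -0.65, 0.242] pointing down, gripper open.
Joint ranges: [-2.59, 2.59], [-0.33, 1.99], [-1.39, 1.29], [0.1, 2.45], [-1.04, 4.18], [0.21, 1.99], [-2.66, 2.66]. Speed limits (rad/s): [2.57, 2.57, 3.14, 3.14, 3.14, 3.14, 3.14].

INTERFACE

Orientations are given as [roll, pitch, yaw] about the fixed x, y, z axes, in that order (R = Rz(yaw) Ry(pitch) Rx(roll)).
In Python, from plant import robot gives the robot as it stands. Calls block until the motion is done:
- robot.goto(position, orientation): joint-space move of the TCP to a pose.
- robot.move_straight(position, vel=0.15, attitude=None, contact_N=None): straight line of the TCP; attitude=None keeps the orientation; vel is the mean speed in m/s. With contact_N (N) it stops when the force on the tool has changed by that much, and returns True; else False.
- robot.move_joints(angles): joint-space move.
- robot.grip(opening, strength=None): opening from 0.0 (shut) to 1.0 (fully open); strength is the grip in N (None keeps the last); returns when the fingers have stopped.
- robot.sleep(seconds).
- robot.inverse_kinematics(position, orientation): joint angles nearest the present ones, or None.
- robot.sense(): the state.
- robot.grab_frame(name): name is "scene" or "top" or "wrist"; returns a dict with "image" (480x640x3 uint8, red, green, blue), "range_z" (480x640 float32, m along the optical axis (not along the pixel's ray), 0 where there is no reading), "fx", "fy", "cx", "cy" (pixels), "R" (3x3) and "t" (3): a world point X has camera coordinates R X + t. Camera axes: x right, y down, z forward; pixel columns grow to the right and rows downward; lengths in m; the calibration is good to about 2 mm. The wrist camera is an equidistant fisheye: a pixel r from the principal point sees the ray r / f radians off the axis. A picture is of the moment at which its call begins.
A pose or a line that the arm cannot do raises robot.IKError and nothing moves.
- robot.close_job(): hands the job in; it is judged then, once.
The state is a dict: "t": time; "joint_pos": joint angles; "joint_velocities": joint speeds; "effort": joint torques, N m; "tcp_pos": TCP position; "tcp_rot": TCP orientation; "wrist_force": force on the tool from outside, world axes, zero at the start; "torque": the same for the moment, N m; "opening": opening from 0.0 (shut) to 1.0 (fully open); "gripper_force": force on a finger pad.
Only numpy, scipy, OpenCV 4.12 (cv2) and the standard library are available. Lean on these libraries where they do the work, as an engineer would, in place of code of your own. Each camera call takes 0.05 s, during which the arm holds its last target. There are 200 camera calls.

TASK

Pack the glass first: set the empty amber glass jar down (do not drop it) upright in the middle of the shallow square tray, and then seat the wooden lid on it with its plug in the jar's mouth. Then stack the cartons in the middle of the deeper oblong box, the larger one flat on the floor and lengthways with the box, and the smaller one squarely on the middle of it, lengthways the same way, so that nothing stands above the box's rim. Leave the labelled sample jar, the dropper bottle and the marker pen where they are.

Things in the scene. Friction and masses are not known exactly. Their poses are not given: they have to be found in the camera images.
- square_tray: Fixed shallow square plywood tray: inside 110 x 110 mm, walls and floor 6 mm (outside 122 x 122 mm, plus flat battens 4 mm thick on the two sides across y), rim 30 mm above the table. Origin: centre of its underside, z up. x and y run square to its sides; the inner floor is at z = 6 mm.
- oblong_box: Fixed deeper and bigger oblong plywood box, open at the top: inside 170 mm along its x by 146 mm along its y, walls and floor 6 mm (outside 182 x 158 mm, plus flat battens 4 mm thick on the two sides across y), rim 58 mm above the table. Origin: centre of its underside, z up. x runs along its longer side; the inner floor is at z = 6 mm.
- jar: Empty open amber glass jar, round, 66 mm across, 70 mm high, 0.36 kg, its mouth at least 42 mm across inside; plain glass without label or paper. Origin: centre of its underside, z up. Stands upright; can be gripped round the body from above.
- lid: Round wooden lid for the glass jar, standing knob up: a cork plug 34 mm across and 10 mm high below (tapered at the foot), a wooden disc 62 mm across and 8 mm thick (10 to 18 mm above the origin), and a round knob 24 mm across and 28 mm high on top (18 to 46 mm). Weighs 50 g. Origin: centre of the plug's underside, z up. Seated, the disc rests on the jar's rim, so the origin is 60 mm above the jar's underside.
- large_carton: The larger closed cardboard carton with a strip of paper tape: 100 mm (x) by 56 mm (y), 28 mm high, 0.12 kg. Origin: centre of its underside, z up. 
- small_carton: The smaller closed cardboard carton with a strip of paper tape: 66 mm (x) by 40 mm (y), 20 mm high, 0.06 kg. Origin: centre of its underside, z up. 
- sample_jar: Bystander: small round glass sample jar with a wide orange label, 53 mm across, 70 mm high. Origin: centre of its underside, z up. 
- dropper: Bystander: slender amber dropper bottle with a black rubber top, 33 mm across, 104 mm high. Origin: centre of its underside, z up. 
- marker_pen: Bystander: black marker pen 128 mm long (its y), 19 mm thick. Origin: centre of its underside, z up. 
There are look-alikes about, which are no part of the job. What is shaped like the small_carton but yellow is not meant.

How it is judged:
On the way, in this order (a step that is already met when the one before it is completed fails the run):
1. the glass jar stands in the square tray with its lid seated on it, both released (horizontal distance between jar and square_tray below 0.02 m and z of jar in the frame of square_tray below 0.01 m and angle between each of jar, lid's own z axis and vertical below 0.1 rad and horizontal distance between lid and jar below 0.012 m and z of lid in the frame of jar between 0.056 and 0.064 m and linear speed of each of jar, lid below 0.02 m/s and contact force between the fingers and jar below 0.2 N and contact force between the fingers and lid below 0.2 N), for 0.2 s.
2. the large carton lies in the oblong box with the small carton on top, both released (horizontal distance between large_carton and oblong_box below 0.018 m and z of large_carton in the frame of oblong_box below 0.01 m and angle between each of large_carton, small_carton's own z axis and vertical below 0.1 rad and angle between the x axis of large_carton and the x axis of oblong_box, either way round below 0.2 rad and horizontal distance between small_carton and large_carton below 0.015 m and z of small_carton in the frame of large_carton between 0.024 and 0.032 m and angle between the x axis of small_carton and the x axis of large_carton, either way round below 0.25 rad and linear speed of each of large_carton, small_carton below 0.02 m/s and contact force between the fingers and large_carton below 0.2 N and contact force between the fingers and small_carton below 0.2 N), for 0.2 s.
At the end, for the whole second after the job is handed in: Jar upright on the square tray floor, within 20 mm of centre; lid seated, 12 mm; large carton flat on the oblong box floor, 18 mm, 0.2 rad along the long side; small one flat on it, 15 mm, 0.25 rad; below the rim, released, at rest (all of step 1 and all of step 2); the robot touches nothing.
It fails at once if the sample jar, dropper bottle or marker pen was moved more than 25 mm (distance of any of sample_jar, dropper, marker_pen from where it was at the start of the episode above 0.025 m).
It fails at once if the glass jar was tipped more than 35 degrees (angle between jar's own z axis and vertical above 0.61 rad).
It fails at once if the glass jar was dropped (let go and falling faster than 0.7 m/s, a drop of about 25 mm) (contact force between the fingers and jar below 0.1 N and linear speed of jar above 0.7 m/s).
It also fails if it takes over 109 s, if anything falls off the work surface, if the arm or the gripper's body presses on something with over 40 N, if the wrist force passes 120 N, or if a joint passes its speed limit or range.

## Working session

There is one attempt and no reset: what is moved stays moved. The work goes in short steps, each a Python script; the robot and the scene stay as the last script left them, time stands still between calls to the robot, and variables do not carry over. Pictures are saved under pics/ and viewed, at most 14 in all, crops included, and the job is handed in when it is done.

```bash
ls; mkdir -p pics; python3 - <<'E'
from plant import robot
import cv2,numpy as np
s=robot.sense();print(s['tcp_pos'],s['tcp_rot'],s['t'],robot.nose_length)
for n in("scene","top"):
    f=robot.grab_frame(n);cv2.imwrite(f"pics/{n}0.png",f["image"][:,:,::-1]);np.savez(f"{n}0.npz",**f)
    print(n,f["fx"],f["fy"],f["cx"],f["cy"],np.round(-f["R"].T@f["t"],3),np.round(f["R"],3).tolist())
E
```

```text
pics
[ 0.18170868 -0.64950934  0.24126909] [-3.13968226e+00  4.05774955e-05  2.72770686e-01] 0.0 0.011
scene 508.1271545714843 508.1271545714843 332.61135952396603 236.14688463738634 [0.222 0.544 0.764] [[-0.885, -0.466, 0.016], [-0.331, 0.603, -0.726], [0.328, -0.648, -0.688]]
top 561.1596242031923 561.1596242031923 316.1469396553104 230.32589002627756 [ 0.369 -0.164  1.119] [[-0.024, -1.0, -0.021], [-0.982, 0.027, -0.186], [0.187, 0.016, -0.982]]
```

View pics/top0.png

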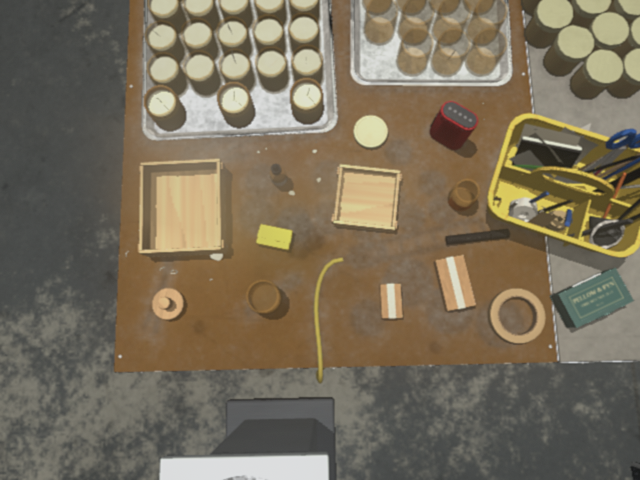

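View pics/scene0.png

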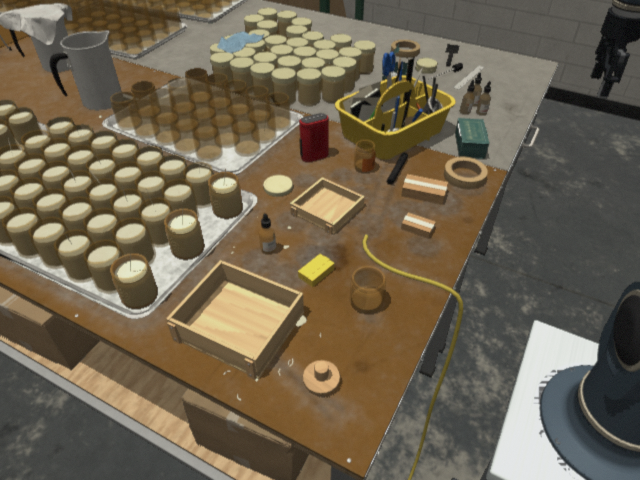

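The top view shows the tray at about (367,197), the box (181,207), the jar (264,297), the lid (168,304), the large carton (455,283) and the small carton (391,301). The bystanders are at (463,194), (277,173) and (478,238). The scene view agrees. Next I'll measure positions from height masks.

```bash
cat > h.py <<'E'
import numpy as np,cv2
def xyz(f):
    R,t=f["R"],f["t"];v,u=np.mgrid[:480,:640]
    d=np.dstack([(u-f["cx"])/f["fx"],(v-f["cy"])/f["fy"],np.ones(u.shape)])
    return (d*f["range_z"][...,None]-t)@R
def plane(f,uv,z):
    R,t=f["R"],f["t"];uv=np.atleast_2d(uv).astype(float)
    d=np.c_[(uv[:,0]-f["cx"])/f["fx"],(uv[:,1]-f["cy"])/f["fy"],np.ones(len(uv))]@R
    o=-R.T@t
    return o+d*((z-o[2])/d[:,2])[:,None]
E
python3 - <<'E'
from h import *
f=dict(np.load("top0.npz"));P=xyz(f)
roi=dict(tray=(325,155,410,238,.022,.030),box=(130,150,232,262,.045,.058),jar=(238,272,292,326,.03,.07),lid=(145,280,195,328,.006,.018),
 knob=(145,280,195,328,.034,.046),large=(428,245,482,318,.016,.028),small=(372,275,412,328,.012,.020),sample=(440,172,485,215,.05,.07),pen=(440,225,512,248,.009,.019),drop=(262,155,295,192,.06,.1))
for n,(a,b,c,d,lo,top) in roi.items():
    sub=P[b:d,a:c];m=((sub[...,2]>lo)&(sub[...,2]<top+.012)&(f["range_z"][b:d,a:c]>0)).astype(np.uint8)
    cs,_=cv2.findContours(m,cv2.RETR_EXTERNAL,cv2.CHAIN_APPROX_NONE)
    if not cs: print(n,"none");continue
    k=max(cs,key=cv2.contourArea)[:,0]+[a,b]
    w=plane(f,k,top)[:,:2]
    r=cv2.minAreaRect((w*1000).astype(np.float32))
    print(n,"rect mm",np.round(r[0],1),np.round(r[1],1),round(r[2],1),"zmed",round(float(np.median(sub[m>0][:,2])),4),"zmax",round(float(sub[m>0][:,2].max()),3),"area",m.sum())
E
```

```text
tray rect mm [ 641.3 -249. ] [129.6 124.1] 82.2 zmed 0.0301 zmax 0.036 area 863
box rect mm [627.1 115.5] [184.6 166.4] 1.2 zmed 0.0573 zmax 0.066 area 1562
jar rect mm [444.8 -46. ] [65.6 63.1] 88.6 zmed 0.0682 zmax 0.075 area 395
lid rect mm [440.5 147.5] [60.8 59.1] 1.2 zmed 0.0188 zmax 0.03 area 649
knob rect mm [440.6 146.3] [25.3 20.9] 88.6 zmed 0.0458 zmax 0.051 area 136
large rect mm [ 466.6 -412.1] [100.5  58.1] 9.8 zmed 0.0287 zmax 0.038 area 1556
small rect mm [ 434.7 -288.3] [66.3 40.9] 0.5 zmed 0.0206 zmax 0.028 area 722
sample rect mm [ 634.5 -435.2] [51.5 54. ] 86.1 zmed 0.0671 zmax 0.076 area 322
pen rect mm [ 557.  -465.9] [ 18.8 126.5] 4.9 zmed 0.0177 zmax 0.024 area 576
drop rect mm [680.5 -76.3] [25.4 22.3] 5.7 zmed 0.0849 zmax 0.106 area 126
```

All the sizes match the data sheet. Next: pick up the jar and set it in the tray.

```bash
cat >> h.py <<'E'
from plant import robot
from math import pi,radians as rad
def o(yaw): return [pi,0,rad(yaw)]
def pick(x,y,z,yaw,N,wide=1.0,hi=.2,shut=0.0):
    robot.grip(wide)
    robot.goto([x,y,hi],o(yaw))
    robot.move_straight([x,y,z+.03],vel=.2)
    hit=robot.move_straight([x,y,z],vel=.05,contact_N=8)
    robot.grip(shut,N)
    s=robot.sense();print("grip",hit,np.round(s['tcp_pos'],4),round(s['opening'],3),s['gripper_force'],round(s['t'],1))
    robot.move_straight([x,y,hi],vel=.2)
    s=robot.sense();print("lift",round(s['opening'],3),s['gripper_force'],np.round(s['wrist_force'],2))
def place(x,y,z,yaw,rel,hi=.2,slack=.006,N=4):
    robot.move_straight([x,y,hi],vel=.2,attitude=o(yaw))
    robot.move_straight([x,y,z+.02],vel=.15); robot.sleep(.2)
    hit=robot.move_straight([x,y,z-slack],vel=.03,contact_N=N)
    s=robot.sense();print("set",hit,np.round(s['tcp_pos'],4),"want",z,np.round(s['wrist_force'],2))
    robot.sleep(.2); robot.grip(rel); robot.sleep(.2)
    p=robot.sense()['tcp_pos']; robot.move_straight([p[0],p[1],hi],vel=.12)
    print("t",round(robot.sense()['t'],1))
def snap(n,out):
    f=robot.grab_frame(n);cv2.imwrite(f"pics/{out}.png",f["image"][:,:,::-1]);np.savez(out+".npz",**f);return f
E
python3 - <<'E'
from h import *
for p,yaw in [((.445,-.046,.04),0),((.445,-.046,.2),0),((.641,-.249,.05),-8),((.44,.147,.03),0),((.44,.147,.2),0),((.466,-.412,.013),9.8),((.627,.1155,.02),1),((.435,-.288,.013),0)]:
    print(p,robot.inverse_kinematics(list(p),o(yaw)) is not None)
pick(.445,-.046,.040,0,40)
f=snap("wrist","w1")
E
```

```text
(0.445, -0.046, 0.04) True
(0.445, -0.046, 0.2) True
(0.641, -0.249, 0.05) True
(0.44, 0.147, 0.03) True
(0.44, 0.147, 0.2) True
(0.466, -0.412, 0.013) True
(0.627, 0.1155, 0.02) True
(0.435, -0.288, 0.013) True
grip False [ 0.4453 -0.0459  0.0406] 0.746 43.90583746600896 4.5
lift 0.748 44.782593618147075 [-0.53 -0.48 -3.44]
```

View pics/w1.png

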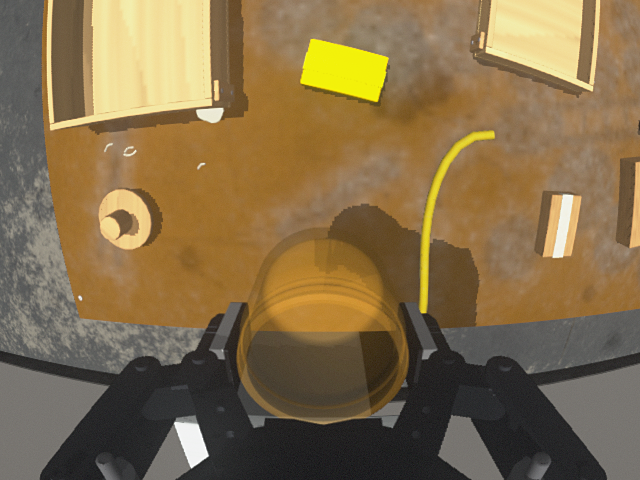

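The jar is held upright and centred between the pads at about (325,330), and the wrist force matches its weight. Next: place it.

```bash
python3 - <<'E'
from h import *
place(.641,-.249,.0466,-8,.9)
snap("wrist","w2")
f=snap("top","t2");P=xyz(f);b,d,a,c=155,238,320,412
m=((P[b:d,a:c,2]>.055)&(P[b:d,a:c,2]<.09)).astype(np.uint8)
cs,_=cv2.findContours(m,0,1)
if cs:
    k=max(cs,key=cv2.contourArea)[:,0]+[a,b];print(cv2.minAreaRect((plane(f,k,.076)[:,:2]*1000).astype(np.float32)))
E
```

```text
set True [ 0.6407 -0.2489  0.0467] want 0.0466 [-0.97  0.53  3.42]
t 11.1
((638.116455078125, -215.66432189941406), (1.0207295417785645e-05, 19.728116989135742), 87.98200988769531)
```

View pics/w2.png

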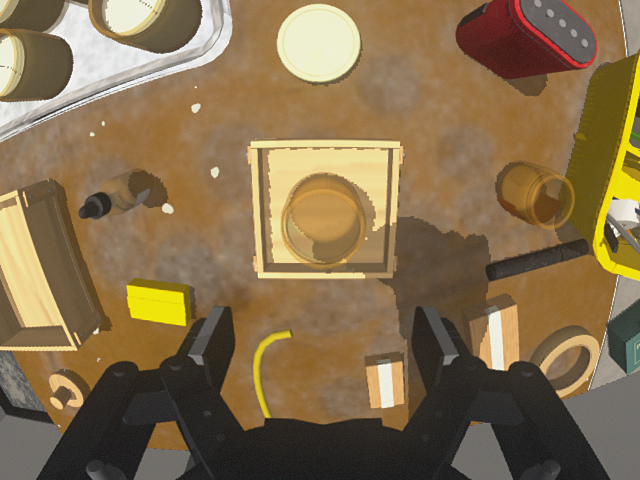

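The jar stands upright in the middle of the tray, with its rim at about (325,220). The arm hid it from the top camera. I'll pick up the lid and measure the jar's rim from there.

```bash
python3 - <<'E'
from h import *
pick(.4405,.1468,.033,0,25,wide=.8)
f=snap("top","t3");P=xyz(f);b,d,a,c=145,240,320,412
m=((P[b:d,a:c,2]>.060)&(P[b:d,a:c,2]<.09)).astype(np.uint8)
cs,_=cv2.findContours(m,0,1)
k=max(cs,key=cv2.contourArea)[:,0]+[a,b];w=(plane(f,k,.076)[:,:2]*1000).astype(np.float32);print(m.sum(),cv2.minAreaRect(w),cv2.minEnclosingCircle(w))
snap("wrist","w3")
cv2.imwrite("pics/t3c.png",cv2.resize(f["image"][130:260,300:430,::-1],None,fx=3,fy=3))
E
```

```text
grip False [0.4407 0.1469 0.0333] 0.267 25.232309103012085 15.2
lift 0.271 25.047056078910828 [ 0.53 -0.64  0.13]
332 ((638.3853759765625, -246.3041534423828), (61.222755432128906, 65.18040466308594), 87.98207092285156) ((638.4494018554688, -247.57815551757812), 33.56614685058594)
```

View pics/w3.png

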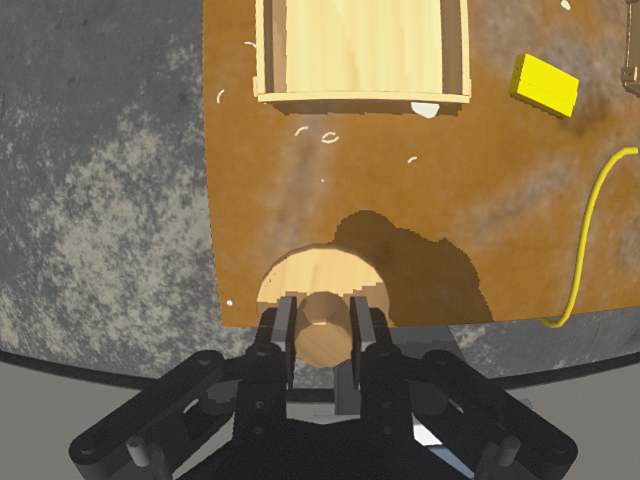

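View pics/t3c.png

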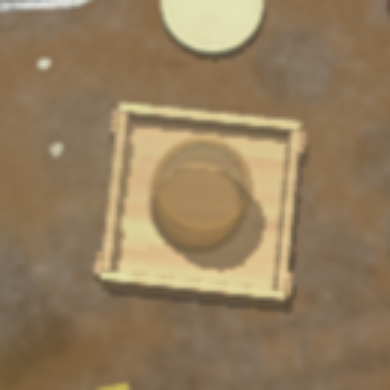

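The lid is held by its knob and hangs level. The jar stands at about (638.5,-247) mm, roughly 2 mm from the set-down point, so I'll seat the lid between the two estimates.

```bash
python3 - <<'E'
from h import *
place(.6393,-.248,.0993,-8,.55,hi=.22,slack=.004,N=5)
snap("wrist","w4")
E
```

```text
set True [ 0.6391 -0.248   0.099 ] want 0.0993 [-2.04 -0.47  4.54]
t 22.2
```

View pics/w4.png

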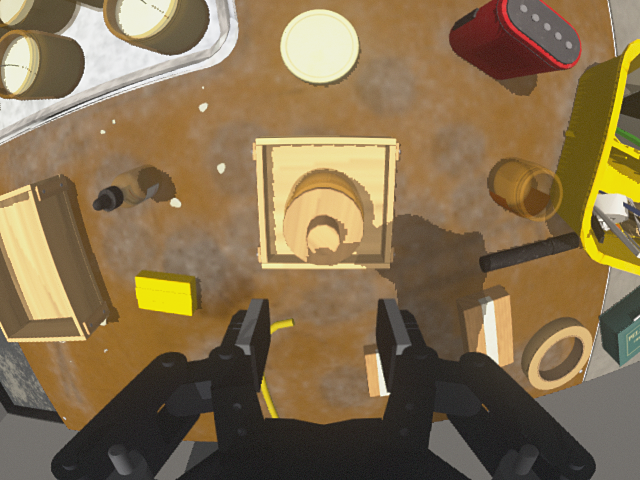

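The lid sits level on the jar (disc at about (322,225)) and contact came at the expected height. Next: the large carton.

```bash
python3 - <<'E'
from h import *
pick(.4666,-.4121,.013,9.8,30,wide=.95)
f=snap("top","t5")
place(.627,.1155,.0195,1.2,.85)
snap("wrist","w5")
P=xyz(f);b,d,a,c=140,240,320,412
for lo,z,n in((.074,.084,"disc"),(.10,.112,"knob")):
    m=((P[b:d,a:c,2]>lo)&(P[b:d,a:c,2]<.13)).astype(np.uint8);cs,_=cv2.findContours(m,0,1)
    if cs:
        k=max(cs,key=cv2.contourArea)[:,0]+[a,b];print(n,cv2.minAreaRect((plane(f,k,z)[:,:2]*1000).astype(np.float32)),np.median(P[b:d,a:c,2][m>0]))
E
```

```text
grip False [ 0.467  -0.4124  0.0136] 0.647 33.03676664829254 25.7
lift 0.65 32.70296931266785 [ 0.72 -0.22 -1.74]
set True [0.6268 0.1154 0.0194] want 0.0195 [-0.71  0.51  2.81]
t 34.1
disc ((638.2142944335938, -246.69021606445312), (58.852272033691406, 60.82512283325195), 87.96315002441406) 0.08496265208916305
knob ((636.5335693359375, -245.5792236328125), (22.16273307800293, 24.846582412719727), 87.54581451416016) 0.11164892506731378
```

View pics/w5.png

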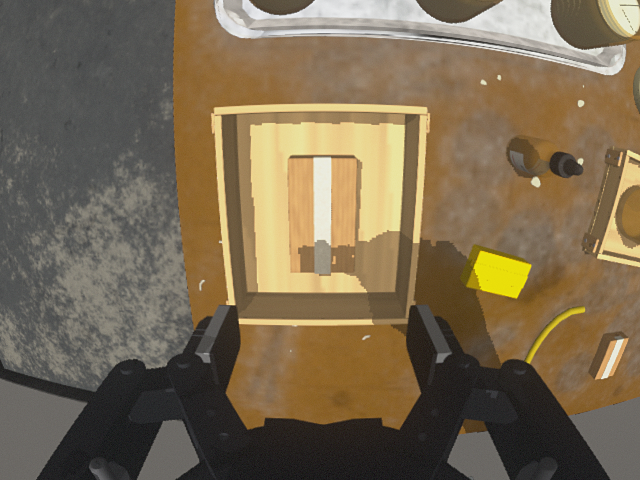

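The large carton lies flat, central and lengthways in the box at about (323,215). The disc top measures 85 mm (84 expected), so the lid is seated. Next: the small carton.

```bash
python3 - <<'E'
from h import *
pick(.4347,-.2883,.012,0.5,25,wide=.8)
f=snap("top","t6");P=xyz(f);b,d,a,c=165,245,150,212
m=((P[b:d,a:c,2]>.024)&(P[b:d,a:c,2]<.042)).astype(np.uint8);cs,_=cv2.findContours(m,0,1)
k=max(cs,key=cv2.contourArea)[:,0]+[a,b];print(cv2.minAreaRect((plane(f,k,.034)[:,:2]*1000).astype(np.float32)))
place(.627,.1155,.0465,1.2,.65)
snap("wrist","w6")
robot.move_straight([.5,-.1,.25],vel=.2)
f=snap("top","t7");P=xyz(f)
m=((P[b:d,a:c,2]>.046)&(P[b:d,a:c,2]<.064)).astype(np.uint8);cs,_=cv2.findContours(m,0,1)
k=max(cs,key=cv2.contourArea)[:,0]+[a,b];print(cv2.minAreaRect((plane(f,k,.054)[:,:2]*1000).astype(np.float32)),np.median(P[b:d,a:c,2][m>0]))
E
```

```text
grip False [ 0.435  -0.2885  0.0124] 0.467 26.239880919456482 38.1
lift 0.46 25.90349704027176 [-0.43 -0.58 -1.75]
((625.1945190429688, 114.5267105102539), (102.151611328125, 58.34696960449219), 1.4389945268630981)
set True [0.6268 0.1154 0.0462] want 0.0465 [-0.62  1.01  4.3 ]
t 45.7
((625.8748779296875, 115.53226470947266), (68.02095031738281, 41.24176788330078), 1.0169395208358765) 0.05470171880947947
```

View pics/w6.png

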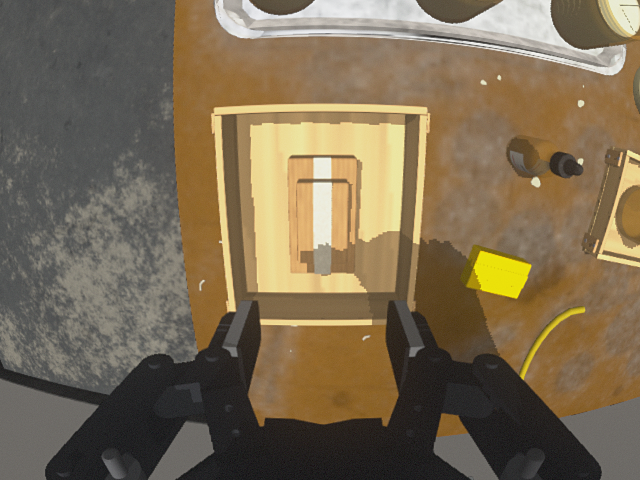

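View pics/t7.png

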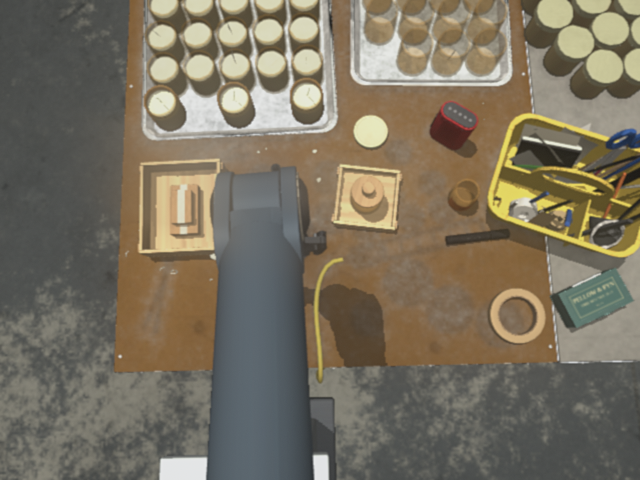

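The cartons are stacked in the middle of the box at about (184,209), with the top face at 55 mm, below the 58 mm rim. The lidded jar stands in the tray at about (368,193), and the sample jar and pen are where they were. The arm is clear of everything, so I'll hand in.

```bash
python3 -c "
from plant import robot
robot.sleep(.3);print(robot.close_job())"
```

```text
the job is handed in; nothing more can be done
None
```

The job is handed in at about 47 s of the 109 s limit: by my measurements the lidded jar stands in the middle of the square tray and the cartons are stacked in the middle of the oblong box, below its rim; the judge's verdict was not shown.

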